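# Check an electromagnet's pole with a hand-held field probe

### The job

Slide the copper coil straight up off the electromagnet's steel pole and set it down gently, standing flat, in the red tray. Then take the yellow field probe out of its stand and hold it upright on the pole, its spring tip on the green dot and pushed in about half-way (about 2 N, never hard), and finish while still holding it there. Leave everything else, including the grey spare probe, where it is.

Things in the scene. Friction and masses are not known exactly. Their poses are not given: they have to be found in the camera images.
- coil_center (a point): wound copper coil with black end rings, an upright ring 52 mm across, 48 mm tall, 29 mm bore, 0.17 to 0.33 kg; this point is its centre, half-way up on its axis; z is its axis. It starts on the pole, standing on the magnet's base, its top 4 mm above the pole's face, so it must rise 46 mm or more to clear the pole. It may be gripped across its outside.
- dot (a point): centre of the green dot (9 mm across) on the flat top face of the electromagnet's pole; the pole is a fixed upright steel post 24 mm across, standing 44 mm above a blue base 110 x 110 x 25 mm; this point is 69 mm above the work surface; z up
- tray: red open tray, fixed, 130 x 130 mm, walls 12 mm high and 4 mm thick, floor 4 mm thick; origin at the centre of its underside, on the work surface; x and y along its sides
- probe_grip (a point): yellow field probe, loose, upright, about 80 g: the centre of its round handle, 20 mm across and 74 mm long, z towards its top end, which is 37 mm above this point. Below the handle a black collar, 32 mm across, 6 mm thick, its underside 43 mm below this point; then an 18 mm nose 20 mm long, then the 6 mm spring tip, whose end is 88 mm below this point when out.
- stand: grey stand of the yellow probe, fixed, 60 x 60 x 55 mm, origin at the centre of its underside; the probe's collar rests on its top, nose and tip in its 23 mm hole, so the probe must rise 45 mm or more to leave it
- probe_tip (a point): end of the yellow probe's steel spring tip (6 mm across), on the probe's axis; moves up with the tip as it is pushed in
- probe_plunger (a joint): how far the yellow probe's spring tip is pushed in, in m: 0 fully out, 0.014 at its hard stop; spring of 250 N/m (0.008 is 2 N)
- magnet: the electromagnet: blue fixed base 110 x 110 x 25 mm with the pole at its middle; origin at the centre of its underside
- spare: grey spare probe, of the same shape as the yellow one, in a like stand; leave it. Origin at the underside of its collar, on its axis; its top is 80 mm above this point

How it is judged:
By the outcome, as a careful person would: the job done as asked, in the order asked, and still so for the second after the job is handed in, while the arm keeps its last pose, push and grip.
It also fails if it takes over 64 s, if anything falls off the work surface, if the arm or the gripper's body presses on something with over 40 N, if the wrist force passes 120 N, or if a joint passes its speed limit or range.

### The arm

A 7-joint arm with a two-finger parallel gripper is mounted at the origin on the work surface. World frame = base frame: x ahead of the robot, y to its left, z up, the work surface at z = 0. Lengths are in m, angles in rad, forces in N, time in s.
With the tool pointing down it reaches from about 0.35 to 0.9 m from the base axis. Payload 8.1 kg.
Tool frame: the origin (TCP) lies between the finger pads; the fingertips stand 11 mm ahead of it and the grasp point (between the pads) lies 8 mm behind it; z points along the fingers, y is the line along which they close (so a half turn about z gives the same grasp; the last joint's range is limited). The gripper opens to 92 mm and grips with 3 to 60 N. Pads are 19 mm wide; open, the fingers measure 130 mm over their backs; the gripper's body (75 mm by 190 mm) begins 47 mm behind the grasp point.
Start: joints at [-1.331, 0.434, 0.025, 1.573, -0.012, 1.134, -0.075], TCP at [0.21, 0.589, 0.238] pointing down, gripper open.
Joint ranges: [-2.62, 2.62], [-0.44, 2.09], [-1.27, 1.32], [0.08, 2.57], [-1.32, 4.46], [0.12, 2], [-2.74, 2.74]. Speed limits (rad/s): [2.22, 2.22, 3.01, 3.01, 3.14, 3.14, 3.14].

### API

Orientations are given as a rotation vector (axis times angle).
In Python, from cell import observe, get_image, camera_params, sign_off gives the robot as it stands.
- The arm moves only by the shell command python3 -m pendant 'ROWS' [FORCE]. ROWS is JSON, one flat list of numbers, 7 for each row, row after row: the shift along the tool's x, y, z in m, then the turn, a rotation vector about the tool's x, y, z in rad, then the finger opening in m, from 0 to 0.0918. In form: [dx, dy, dz, rx, ry, rz, jaw, dx, dy, dz, rx, ry, rz, jaw, ...]. A call has 1 to 10 rows; each row shifts and turns the commanded pose from where the row before left it, along the tool's axes as they then stand; what a row does not reach is not made up. A row lasts 1/8 s, in which the tool goes at most 62.5 mm and 10.7 degrees, less where a joint would pass 70% of its speed; a pose out of reach is approached as far as the arm can. A call is refused whole if a number of a shift passes 0.0625 or a number of a turn 0.188, either way. A call with a gripper value outside its range is refused whole. The fingers move at their own pace and stop on an object; FORCE is the grip in N (left out, the last holds). Time passes only in rows, so rows that do not move let the fingers close. It gives the time, the measured TCP pose, the force, the opening and the grip force at its end, in the units of the state.
- observe(): the state, without advancing time (a new reading comes with each control period).
- get_image(name): name is "scene" or "top" or "wrist"; returns the picture (384x512x3 uint8, red, green, blue); there is no depth.
- camera_params(name): a dict with "intrinsics" (3x3 intrinsics, pixels), "eye" and "rotation" of the camera in the world; the wrist camera has in their place "T_tool_cam" (4x4, takes a point from camera to tool coordinates, whose origin is the TCP and whose axes are the flange's). Camera axes: x right, y down, z forward; pixel columns grow to the right and rows downward; lengths in m; the calibration is good to about 2 mm. A picture is of the moment at which its call begins: read the wrist's pose just before it. camera_params takes no time and is no camera call.
- sign_off(): hands the job in; it is judged then, once.
The state is a dict: "clock": time; "joints": joint angles; "dq": joint speeds; "joint_efforts": joint torques, N m; "position": TCP position; "ee_rot": TCP orientation; "force": force on the tool from outside, world axes, zero at the start; "ft_torque": the same for the moment, N m; "width": opening from 0.0 (shut) to 1.0 (fully open); "gripper_force": force on a finger pad.
Only numpy, scipy, OpenCV 4.12 (cv2) and the standard library are available. Lean on these libraries where they do the work, as an engineer would, in place of code of your own. Each camera call takes 0.05 s, during which the arm holds its last target. There are 200 camera calls.

## Working session

There is one attempt and no reset: what is moved stays moved. The work goes in short steps, Python scripts to look and compute and a shell command to move; the robot and the scene stay as the last step left them, time stands still between calls to the robot, and variables do not carry over. Pictures are saved under pics/ and viewed, at most 10 in all, crops included, and the job is handed in when it is done.

```bash
mkdir -p pics; ls
python3 - <<'E'
from cell import *
import cv2,numpy as np
np.set_printoptions(precision=4,suppress=True)
s=observe();print(s)
a=[]
for n in("scene","top"):
    im=get_image(n);cv2.imwrite(f"pics/{n}0.png",im[:,:,::-1]);print(n,camera_params(n))
print(camera_params("wrist"))
E
```

```text
pics
{'clock': 0.0, 'joints': array([-1.3306,  0.4352,  0.0249,  1.5741, -0.0116,  1.134 , -0.0751]), 'dq': array([-0.0016,  0.0001,  0.0013,  0.0001, -0.0003,  0.0012, -0.0004]), 'joint_efforts': array([  0.0008, -66.7857,   0.9855, -31.4462,  -0.0607,   0.0431,
         0.0002]), 'position': array([0.2099, 0.5882, 0.237 ]), 'ee_rot': array([-0.5358, -3.0954,  0.0024]), 'force': array([-0.1873, -0.1673,  0.045 ]), 'ft_torque': array([0.0057, 0.0068, 0.0395]), 'gripper_force': 0.0, 'width': 0.9998294523009839}
scene {'intrinsics': array([[357.2484,   0.    , 258.7271],
       [  0.    , 357.2484, 193.225 ],
       [  0.    ,   0.    ,   1.    ]]), 'eye': array([0.9573, 0.1527, 0.612 ]), 'rotation': array([-1.5507, -2.1693,  0.7478])}
top {'intrinsics': array([[447.6999,   0.    , 252.95  ],
       [  0.    , 447.6999, 189.4861],
       [  0.    ,   0.    ,   1.    ]]), 'eye': array([ 0.3859, -0.0093,  1.0924]), 'rotation': array([-2.105 ,  2.111 , -0.1837])}
{'intrinsics': array([[275.6288,   0.    , 257.4848],
       [  0.    , 275.6288, 192.8867],
       [  0.    ,   0.    ,   1.    ]]), 'T_tool_cam': array([[ 0.0002, -0.962 , -0.273 ,  0.0731],
       [ 1.    ,  0.0005, -0.001 ,  0.0004],
       [ 0.0011, -0.273 ,  0.962 , -0.1482],
       [ 0.    ,  0.    ,  0.    ,  1.    ]])}
```

View pics/scene0.png

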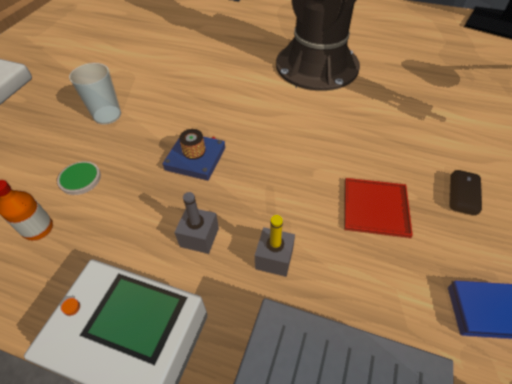

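View pics/top0.png

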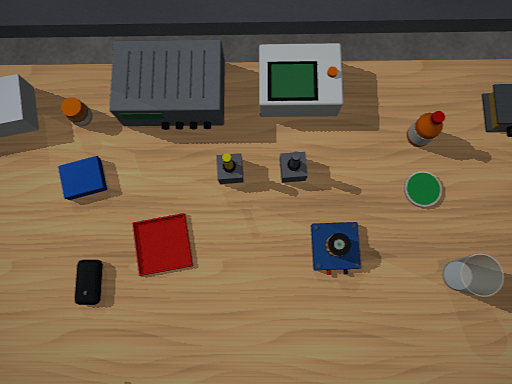

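Scene view: magnet with the coil at (193,145), spare at (193,210), yellow probe at (277,232), tray at (378,208). Top view: magnet at (337,246), yellow top at (227,158), spare at (293,162), tray at (163,245). Next I measure these.

```bash
cat > h.py <<'E'
import cv2,numpy as np
from cell import *
from scipy.spatial.transform import Rotation as R
np.set_printoptions(precision=4,suppress=True)
def pose():
    s=observe();return np.array(s['position']),R.from_rotvec(s['ee_rot'])
def cam(n,P=None):
    c=camera_params(n);K=c['intrinsics']
    if n=='wrist':
        p,r=P;T=c['T_tool_cam'];return K,p+r.apply(T[:3,3]),r.as_matrix()@T[:3,:3]
    r=np.array(c['rotation']);return K,c['eye'],(R.from_rotvec(r).as_matrix() if r.ndim==1 else r)
def ray(C,uv,z):
    K,e,M=C;d=M@np.linalg.inv(K)@np.array([uv[0],uv[1],1.]);return e+d*(z-e[2])/d[2]
def proj(C,X):
    K,e,M=C;q=K@M.T@(np.asarray(X)-e);return q[:2]/q[2]
def blobs(im,name,minA=15):
    h=cv2.cvtColor(im,cv2.COLOR_RGB2HSV)
    lo,hi={'red':((0,150,60),(6,255,255)),'blue':((105,120,40),(125,255,255)),'yellow':((24,150,80),(34,255,255)),'green':((45,100,40),(85,255,255)),'black':((0,0,0),(180,255,40))}[name]
    m=cv2.inRange(h,np.array(lo),np.array(hi))
    cs=[c for c in cv2.findContours(m,cv2.RETR_EXTERNAL,cv2.CHAIN_APPROX_NONE)[0] if cv2.contourArea(c)>=minA]
    return sorted(cs,key=cv2.contourArea,reverse=True),m
E
python3 - <<'E'
from h import *
for n in('top','scene'):
    C=cam(n);im=cv2.imread(f'pics/{n}0.png')[:,:,::-1].copy();print(n,C[2][:,2])
    for col,z in(('red',.012),('blue',.025),('yellow',.135)):
        for c in blobs(im,col)[0][:4]:
            b=cv2.minAreaRect(c);print(col,cv2.contourArea(c),np.round(b[0],1),np.round(b[1],1),'c',ray(C,b[0],z)[:2],'corn',[ray(C,q,z)[:2].round(3).tolist() for q in cv2.boxPoints(b)])
im=cv2.imread('pics/top0.png');s=cv2.imread('pics/scene0.png')
a=cv2.resize(im[210:290,300:380],(400,400),interpolation=2);b=cv2.resize(im[140:190,210:260],(400,400),interpolation=2)
cv2.imwrite('pics/z.png',np.hstack([a,b]))
E
```

```text
top [ 0.1951  0.0222 -0.9805]
red 2691.0 [161.6 243.9] [53.5 55.6] c [0.4682 0.2358] corn [[0.52, 0.317], [0.544, 0.183], [0.417, 0.157], [0.394, 0.287]]
red 98.0 [437.7 116.1] [13.1 10.9] c [ 0.7871 -0.4505] corn [[0.777, -0.431], [0.806, -0.439], [0.797, -0.471], [0.769, -0.462]]
blue 2052.0 [335.5 245.7] [47.2 46.6] c [ 0.4619 -0.1801] corn [[0.515, -0.123], [0.521, -0.234], [0.41, -0.236], [0.404, -0.127]]
blue 1272.5 [ 80.5 176.7] [32.8 42.4] c [0.6327 0.4404] corn [[0.66, 0.504], [0.687, 0.404], [0.606, 0.377], [0.58, 0.477]]
blue 16.5 [ 87.3 193.9] [ 2.3 39.8] c [0.5895 0.4206] corn [[0.578, 0.468], [0.606, 0.375], [0.601, 0.373], [0.573, 0.466]]
yellow 51.0 [226. 157.] [8. 8.] c [0.6502 0.0721] corn [[0.659, 0.081], [0.659, 0.063], [0.641, 0.063], [0.641, 0.081]]
scene [-0.5768 -0.2049 -0.7907]
red 3165.0 [378.5 207.4] [70.8 51.7] c [0.4755 0.2422] corn [[0.553, 0.178], [0.418, 0.165], [0.391, 0.312], [0.526, 0.31]]
red 103.0 [  5.  187.5] [15. 10.] c [ 0.681  -0.5283] corn [[0.667, -0.554], [0.66, -0.533], [0.694, -0.503], [0.701, -0.523]]
blue 2529.0 [483.  309.5] [55. 56.] c [0.64   0.4307] corn [[0.604, 0.387], [0.573, 0.478], [0.673, 0.471], [0.701, 0.388]]
blue 672.5 [194.9 153. ] [48.7 34.9] c [ 0.466  -0.1753] corn [[0.517, -0.22], [0.411, -0.253], [0.413, -0.129], [0.515, -0.106]]
yellow 123.0 [276.  236.5] [19.  8.] c [0.6806 0.0818] corn [[0.666, 0.071], [0.662, 0.083], [0.695, 0.093], [0.698, 0.081]]
yellow 95.0 [276.5 220.5] [11. 11.] c [0.6522 0.0738] corn [[0.645, 0.062], [0.639, 0.079], [0.659, 0.085], [0.665, 0.069]]
```

View pics/z.png

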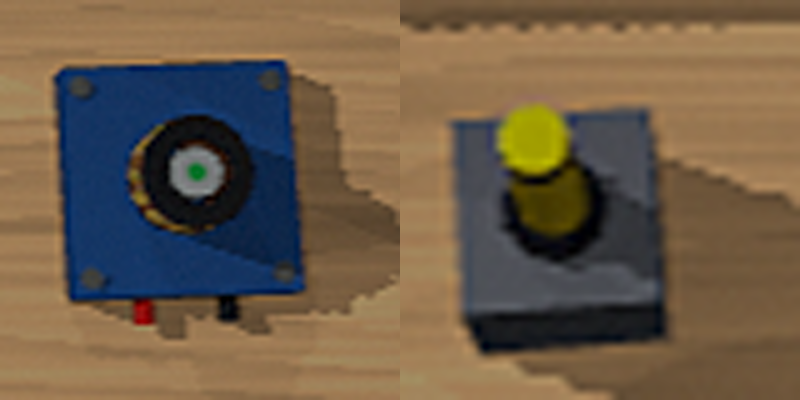

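The crops show the green dot at top pixel (339,244), the coil ring around it and the yellow top at (226.5,157). Estimates: dot ≈ (0.46,-0.18), yellow probe ≈ (0.65,0.072), tray ≈ (0.47,0.239). These agree across both views and with the given sizes, so I'm moving over the magnet.

```bash
python3 -m pendant '[-0.035,-0.045,0,0,0,0,0.0918,-0.035,-0.045,0,0,0,0,0.0918,-0.035,-0.045,0,0,0,0,0.0918,-0.035,-0.045,0,0,0,0,0.0918,-0.035,-0.045,0,0,0,0,0.0918,-0.035,-0.045,0,0,0,0,0.0918,-0.035,-0.045,0,0,0,0,0.0918,-0.035,-0.045,0,0,0,0,0.0918,-0.035,-0.045,0,0,0,0,0.0918,-0.035,-0.045,0,0,0,0,0.0918]' 20
cat > go.py <<'E'
import sys
from h import *
# print displacement in tool axes needed to reach target TCP, and tilt/yaw turn
p,r=pose();t=np.array([float(v) for v in sys.argv[1:4]])
print('tool shift',r.inv().apply(t-p).round(4),'turn to vertical',(r.inv()*R.align_vectors([[0,0,-1]],[r.apply([0,0,1])])[0]*r).as_rotvec().round(4),'pos',p)
E
python3 - <<'E'
from h import *
C=cam('top');print('dot',ray(C,(339,244),.069),'yellow',ray(C,(226.5,157),.135))
E
python3 go.py .462 -.18 .2
```

```text
clock: 1.35
position: [0.3886, 0.0454, 0.2378]
ee_rot: [0.535, 3.095, 0.001]
force: [0.8, 0.2, 0.1]
width: 0.995
gripper_force: 0.0
dot [ 0.4626 -0.1811  0.069 ] yellow [0.6502 0.071  0.135 ]
tool shift [-0.1449 -0.1876  0.0378] turn to vertical [ 0.0005  0.0003 -0.    ] pos [0.3886 0.0454 0.2378]
```

```bash
python3 -m pendant '[-0.036,-0.047,0.01,0,0,0,0.0918,-0.036,-0.047,0.01,0,0,0,0.0918,-0.036,-0.047,0.01,0,0,0,0.0918,-0.036,-0.047,0.01,0,0,0,0.0918,0,0,0,0,0,0,0.0918,0,0,0,0,0,0,0.0918]'
python3 - <<'E'
from h import *
P=pose();im=get_image('wrist');cv2.imwrite('pics/w1.png',im[:,:,::-1]);C=cam('wrist',P);print(P[0])
print('expect dot px',proj(C,(.4626,-.1811,.069)))
for c in blobs(im,'green',5)[0][:4]:
    m=cv2.moments(c);u=m['m10']/m['m00'],m['m01']/m['m00'];print(cv2.contourArea(c),u,ray(C,u,.069))
E
```

```text
clock: 2.1
position: [0.4604, -0.1781, 0.1973]
ee_rot: [-0.537, -3.094, -0.0]
force: [0.5, 0.3, -0.2]
width: 0.998
gripper_force: 0.0
[ 0.4604 -0.1781  0.1973]
expect dot px [255.3714 190.9466]
123.5 (159.7246963562753, 305.9676113360324) [ 0.557 -0.335  0.069]
41.0 (256.4268292682927, 192.21544715447155) [ 0.4643 -0.1805  0.069 ]
```

View pics/w1.png

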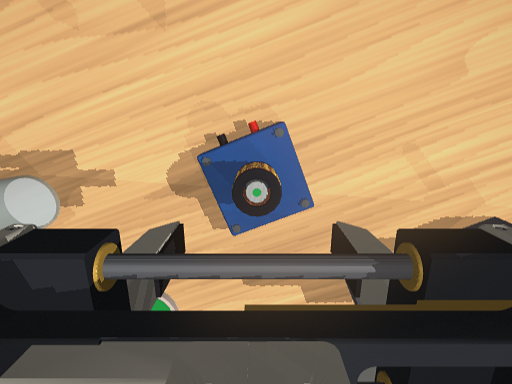

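The wrist view shows the dot at (256,192), which gives (0.464,-0.1805) and agrees with the top view. Fingers straddle the coil with clear room, so I'm descending around it.

```bash
python3 -m pendant '[-0.004,-0.0015,0.03,0,0,0,0.0918,0,0,0.04,0,0,0,0.0918,0,0,0.04,0,0,0,0.0918,0,0,0.03,0,0,0,0.0918,0,0,0.013,0,0,0,0.0918,0,0,0,0,0,0,0.0918,0,0,0,0,0,0,0.0918]' 20; python3 go.py .4635 -.1808 .044
```

```text
clock: 3.02
position: [0.4649, -0.181, 0.0458]
ee_rot: [0.535, 3.094, 0.0]
force: [-0.2, 0.5, 0.7]
width: 1.004
gripper_force: 0.0
tool shift [ 0.0014 -0.0003  0.0018] turn to vertical [0.0005 0.0017 0.    ] pos [ 0.4649 -0.181   0.0458]
```

```bash
python3 -m pendant '[0.001,0,0.002,0,0,0,0.07,0,0,0,0,0,0,0.055,0,0,0,0,0,0,0.045,0,0,0,0,0,0,0.045,0,0,0,0,0,0,0.045,0,0,0,0,0,0,0.045]' 20; python3 go.py .4635 -.1808 .144
```

```text
clock: 3.78
position: [0.4632, -0.1807, 0.0428]
ee_rot: [0.536, 3.095, 0.0]
force: [-0.2, 1.0, 1.1]
width: 0.571
gripper_force: 20.0
tool shift [-0.0003  0.     -0.1012] turn to vertical [0.0001 0.     0.    ] pos [ 0.4632 -0.1807  0.0428]
```

Gripped at 52.4 mm with little side force. Lifting slowly.

```bash
python3 -m pendant '[0,0,-0.004,0,0,0,0.045,0,0,-0.006,0,0,0,0.045,0,0,-0.008,0,0,0,0.045,0,0,0,0,0,0,0.045]'; python3 go.py .4635 -.1808 .144
```

```text
clock: 4.28
position: [0.4637, -0.1808, 0.0615]
ee_rot: [0.536, 3.094, -0.0]
force: [0.7, 0.1, -3.1]
width: 0.565
gripper_force: 20.0
tool shift [ 0.0001 -0.     -0.0825] turn to vertical [ 0.0002  0.0013 -0.    ] pos [ 0.4637 -0.1808  0.0615]
```

```bash
python3 -m pendant '[0,0,-0.015,0,0,0,0.045,0,0,-0.025,0,0,0,0.045,0,0,-0.025,0,0,0,0.045,0,0,-0.017,0,0,0,0.045,0,0,0,0,0,0,0.045]'; python3 -m pendant '[0.008,0.025,0,0,0,0,0.045,0.0155,0.045,0,0,0,0,0.045,0.0155,0.045,0,0,0,0,0.045,0.0155,0.045,0,0,0,0,0.045,0.0155,0.045,0,0,0,0,0.045,0.0155,0.045,0,0,0,0,0.045,0.0155,0.045,0,0,0,0,0.045,0.0155,0.045,0,0,0,0,0.045,0.0155,0.045,0,0,0,0,0.045,0.003,0.013,0,0,0,0,0.045]'
python3 - <<'E'
from h import *
P=pose();im=get_image('wrist');cv2.imwrite('pics/w2.png',im[:,:,::-1]);C=cam('wrist',P);print(P[0])
c=blobs(im,'red',100)[0][0];b=cv2.minAreaRect(c);print(b,ray(C,b[0],.012))
E
python3 go.py .470 .239 .144
```

```text
clock: 4.9
position: [0.464, -0.181, 0.1443]
ee_rot: [0.535, 3.093, 0.0]
force: [0.3, -0.8, -3.4]
width: 0.565
gripper_force: 20.0
clock: 6.15
position: [0.4688, 0.243, 0.1419]
ee_rot: [-0.528, -3.096, -0.0]
force: [0.2, -0.4, -2.0]
width: 0.566
gripper_force: 20.0
[0.4688 0.243  0.1419]
((250.88211059570312, 187.78775024414062), (124.81022644042969, 128.79249572753906), 60.945396423339844) [0.4667 0.2366 0.012 ]
tool shift [-0.0022 -0.0036 -0.0021] turn to vertical [ 0.0001 -0.0008 -0.    ] pos [0.4692 0.2432 0.1419]
```

View pics/w2.png

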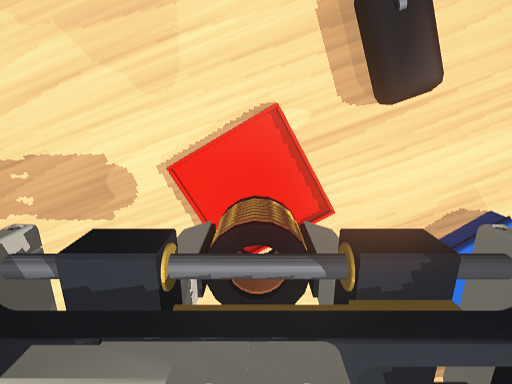

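The wrist view shows the coil held upright above the tray, whose visible corners are (168,170), (278,105) and (333,212), centre about (0.467,0.237). Lowering.

```bash
python3 -m pendant '[-0.001,-0.005,0.02,0,0,0,0.045,0,0,0.03,0,0,0,0.045,0,0,0.03,0,0,0,0.045,0,0,0.02,0,0,0,0.045,0,0,0.01,0,0,0,0.045,0,0,0.004,0,0,0,0.045,0,0,0,0,0,0,0.045,0,0,0,0,0,0,0.045]'; python3 go.py .468 .237 .022
```

```text
clock: 7.2
position: [0.4695, 0.2346, 0.0294]
ee_rot: [0.536, 3.095, 0.001]
force: [0.9, 0.1, -2.8]
width: 0.567
gripper_force: 20.0
tool shift [0.0023 0.0017 0.0074] turn to vertical [ 0.0009  0.0007 -0.    ] pos [0.4695 0.2346 0.0294]
```

```bash
python3 -m pendant '[0,0,0.002,0,0,0,0.045,0,0,0.002,0,0,0,0.045,0,0,0.001,0,0,0,0.045,0,0,0.001,0,0,0,0.045,0,0,0,0,0,0,0.045,0,0,0,0,0,0,0.045]'; python3 go.py .468 .237 .022
```

```text
clock: 7.95
position: [0.4691, 0.2345, 0.0227]
ee_rot: [-0.536, -3.096, -0.0]
force: [0.6, 0.4, -2.6]
width: 0.568
gripper_force: 20.0
tool shift [0.0019 0.002  0.0007] turn to vertical [-0. -0.  0.] pos [0.4691 0.2345 0.0227]
```

```bash
python3 -m pendant '[0,0,0.001,0,0,0,0.045,0,0,0,0,0,0,0.045,0,0,0,0,0,0,0.045]';python3 -m pendant '[0,0,0.001,0,0,0,0.045,0,0,0,0,0,0,0.045,0,0,0,0,0,0,0.045]'
```

```text
clock: 8.32
position: [0.4692, 0.2345, 0.0218]
ee_rot: [0.536, 3.095, 0.0]
force: [0.1, -0.1, -0.7]
width: 0.565
gripper_force: 20.0
clock: 8.7
position: [0.4692, 0.2345, 0.0217]
ee_rot: [0.536, 3.095, 0.001]
force: [-4.0, -1.3, 14.1]
width: 0.568
gripper_force: 20.0
```

Contact, slightly firm. Easing up, then releasing with a small opening and rising.

```bash
python3 -m pendant '[0,0,-0.001,0,0,0,0.045,0,0,0,0,0,0,0.045,0,0,0,0,0,0,0.055,0,0,0,0,0,0,0.062,0,0,0,0,0,0,0.066,0,0,0,0,0,0,0.066]'; python3 -m pendant '[0,0,-0.01,0,0,0,0.066,0,0,-0.03,0,0,0,0.066,0,0,-0.05,0,0,0,0.066,0,0,-0.05,0,0,0,0.08,0,0,-0.05,0,0,0,0.0918]'
python3 - <<'E'
from h import *
P=pose();im=get_image('wrist');t=get_image('top');cv2.imwrite('pics/c.png',np.hstack([im[60:360,100:400],cv2.resize(t[200:280,120:200],(300,300),interpolation=2)])[:,:,::-1])
E
python3 go.py .650 .072 .22
```

```text
clock: 9.45
position: [0.4691, 0.2345, 0.0217]
ee_rot: [0.536, 3.096, 0.0]
force: [-0.3, 0.2, 0.2]
width: 0.719
gripper_force: 0.0
clock: 10.07
position: [0.4689, 0.2341, 0.2141]
ee_rot: [0.536, 3.095, 0.001]
force: [1.3, 1.2, -0.8]
width: 0.886
gripper_force: 0.0
tool shift [-0.2228 -0.0937 -0.0022] turn to vertical [ 0.0074  0.0049 -0.    ] pos [0.4718 0.2352 0.2174]
```

View pics/c.png

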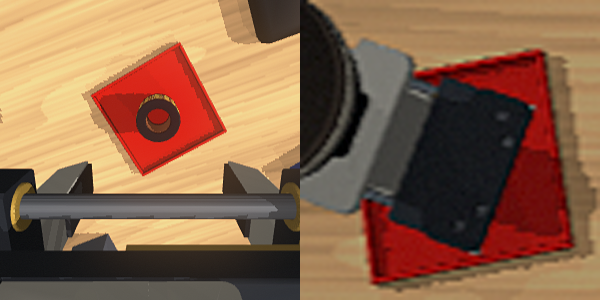

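The coil stands flat in the tray, at (157,118) in the crop. Moving over the yellow probe.

```bash
python3 -m pendant '[-0.03,-0.0125,0,0,0,0,0.0918,-0.045,-0.0188,0,0,0,0,0.0918,-0.045,-0.0188,0,0,0,0,0.0918,-0.045,-0.0188,0,0,0,0,0.0918,-0.045,-0.0188,0,0,0,0,0.0918,-0.015,-0.0055,0,0,0,0,0.0918,0,0,0,0,0,0,0.0918,0,0,0,0,0,0,0.0918]'
python3 - <<'E'
from h import *
P=pose();im=get_image('wrist');cv2.imwrite('pics/w3.png',im[:,:,::-1]);C=cam('wrist',P);print(P[0])
print('expect',proj(C,(.65,.071,.135)))
for c in blobs(im,'yellow',15)[0][:4]:
    (u,r)=cv2.minEnclosingCircle(c);print(cv2.contourArea(c),u,r,ray(C,u,.135))
E
python3 go.py .650 .072 .22
```

```text
clock: 11.18
position: [0.6486, 0.0728, 0.2116]
ee_rot: [-0.533, -3.095, -0.001]
force: [0.2, 1.9, -1.3]
width: 0.999
gripper_force: 0.0
[0.6486 0.0728 0.2116]
expect [255.758  205.4998]
355.5 (257.6176452636719, 206.23529052734375) 11.265419960021973 [0.6512 0.0723 0.135 ]
56.5 (263.5, 187.5) 9.192488670349121 [0.6371 0.0825 0.135 ]
tool shift [-0.0016 -0.0005 -0.0083] turn to vertical [ 0.0007 -0.0012  0.    ] pos [0.6487 0.073  0.2117]
```

View pics/w3.png

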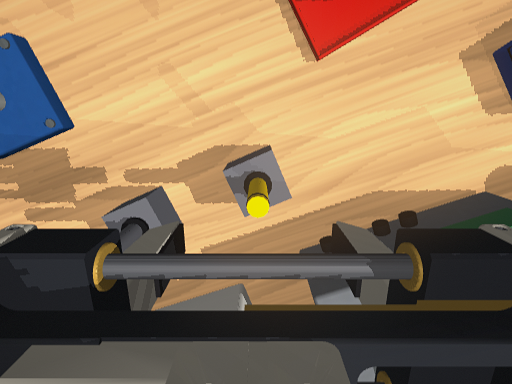

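The yellow top is at (257.6,206), giving (0.651,0.072), and its apparent radius fits. The spare, at (130,230), is clear of the left finger. I'm checking the bench devices behind before descending.

```bash
python3 - <<'E'
from h import *
C=cam('wrist',pose());T=cam('top')
for z in(.05,.1,.15): print(z,ray(C,(243,287),z),ray(C,(330,280),z),'top',ray(T,(262,115),z),ray(T,(222,125),z),'spare',ray(T,(294,159),.135))
E
python3 -m pendant '[-0.0025,0,0.03,0,0,0,0.0918,0,0,0.035,0,0,0,0.0918,0,0,0.03,0,0,0,0.0918,0,0,0.015,0,0,0,0.0918,0,0,0.008,0,0,0,0.0918,0,0,0,0,0,0,0.0918,0,0,0,0,0,0,0.0918]' 25; python3 go.py .651 .072 .092
```

```text
0.05 [0.7755 0.0084 0.05  ] [0.8031 0.1172 0.05  ] top [ 0.7797 -0.008   0.05  ] [0.7548 0.09   0.05  ] spare [ 0.6446 -0.0782  0.135 ]
0.1 [0.744  0.0228 0.1   ] [0.7671 0.114  0.1   ] top [ 0.7608 -0.0081  0.1   ] [0.7371 0.0853 0.1   ] spare [ 0.6446 -0.0782  0.135 ]
0.15 [0.7125 0.0372 0.15  ] [0.7311 0.1109 0.15  ] top [ 0.7419 -0.0081  0.15  ] [0.7194 0.0805 0.15  ] spare [ 0.6446 -0.0782  0.135 ]
clock: 12.1
position: [0.6527, 0.0702, 0.0948]
ee_rot: [0.536, 3.094, 0.001]
force: [0.8, -0.3, 0.6]
width: 0.999
gripper_force: 0.0
tool shift [0.0022 0.0011 0.0028] turn to vertical [ 0.0009  0.0015 -0.    ] pos [0.6527 0.0702 0.0948]
```

```bash
python3 -m pendant '[0.001,0.001,0.002,0,0,0,0.07,0,0,0,0,0,0,0.045,0,0,0,0,0,0,0.03,0,0,0,0,0,0,0.022,0,0,0,0,0,0,0.01,0,0,0,0,0,0,0.01,0,0,0,0,0,0,0.01]' 25;  python3 go.py .651 .072 .092
```

```text
clock: 12.98
position: [0.6514, 0.0715, 0.0918]
ee_rot: [0.536, 3.095, 0.0]
force: [0.0, -0.5, 0.1]
width: 0.286
gripper_force: 0.0
tool shift [ 0.0006  0.0004 -0.0002] turn to vertical [0. 0. 0.] pos [0.6514 0.0715 0.0918]
```

```bash
python3 -m pendant '[0,0,0,0,0,0,0.01,0,0,0,0,0,0,0.01,0,0,0,0,0,0,0.01]' 25;  python3 go.py .651 .072 .192
```

```text
clock: 13.35
position: [0.6514, 0.0715, 0.0917]
ee_rot: [-0.536, -3.096, -0.0]
force: [-0.1, 0.8, -0.5]
width: 0.214
gripper_force: 25.0
tool shift [ 0.0005  0.0004 -0.1003] turn to vertical [ 0. -0. -0.] pos [0.6514 0.0715 0.0917]
```

```bash
python3 -m pendant '[0,0,-0.008,0,0,0,0.01,0,0,-0.015,0,0,0,0.01,0,0,-0.02,0,0,0,0.01,0,0,-0.02,0,0,0,0.01,0,0,-0.025,0,0,0,0.01,0,0,-0.02,0,0,0,0.01,0,0,-0.005,0,0,0,0.01,0,0,0,0,0,0,0.01]';  python3 go.py .4635 -.1808 .2
```

```text
clock: 14.35
position: [0.6515, 0.0716, 0.2052]
ee_rot: [0.536, 3.095, 0.001]
force: [0.3, 0.1, -0.4]
width: 0.211
gripper_force: 25.0
tool shift [ 0.0922 -0.3009  0.005 ] turn to vertical [0.0006 0.0006 0.    ] pos [0.6515 0.0716 0.2052]
```

```bash
python3 -m pendant '[0.006,-0.02,0,0,0,0,0.01,0.011,-0.036,0,0,0,0,0.01,0.013,-0.043,0,0,0,0,0.01,0.013,-0.043,0,0,0,0,0.01,0.013,-0.043,0,0,0,0,0.01,0.013,-0.043,0,0,0,0,0.01,0.011,-0.036,0,0,0,0,0.01,0.008,-0.025,0,0,0,0,0.01,0.004,-0.012,0,0,0,0,0.01,0,0,0,0,0,0,0.01]'; python3 -m pendant '[0,0,0,0,0,0,0.01,0,0,0,0,0,0,0.01]'
python3 - <<'E'
from h import *
P=pose();im=get_image('wrist');C=cam('wrist',P);s=get_image('scene');t=get_image('top')
for c in blobs(im,'green',5)[0][:4]:
    m=cv2.moments(c);u=m['m10']/m['m00'],m['m01']/m['m00'];print(cv2.contourArea(c),u,ray(C,u,.069))
a=im[90:350,130:390]
b=cv2.resize(s[70:180,150:260],(260,260),interpolation=2);d=cv2.resize(t[200:290,295:385],(260,260),interpolation=2)
cv2.imwrite('pics/p1.png',np.hstack([a,b,d])[:,:,::-1])
E
python3 go.py .4635 -.1808 .16
```

```text
clock: 15.6
position: [0.4633, -0.1812, 0.2045]
ee_rot: [-0.537, -3.095, -0.0]
force: [0.1, 0.4, -0.7]
width: 0.214
gripper_force: 25.0
clock: 15.85
position: [0.4642, -0.1801, 0.2046]
ee_rot: [-0.533, -3.096, -0.0]
force: [0.1, 0.4, -0.9]
width: 0.214
gripper_force: 25.0
40.0 (257.025, 186.22083333333333) [ 0.4642 -0.1805  0.069 ]
tool shift [ 0.0003 -0.0003  0.0447] turn to vertical [-0.     -0.0001  0.    ] pos [ 0.4639 -0.1806  0.2047]
```

View pics/p1.png

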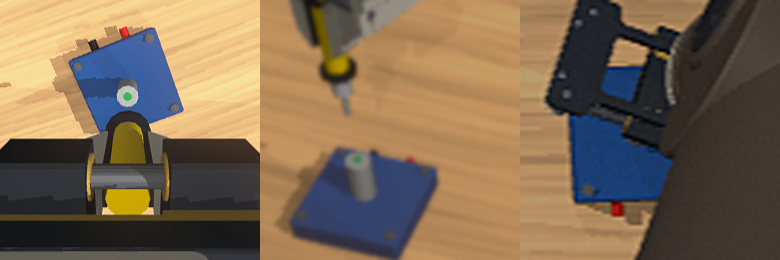

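The wrist crop shows the green dot at (127,97) with the probe upright in the fingers, and the scene crop shows the tip above the bare pole. Dot at (0.464,-0.181) lies under the TCP. Lowering to just above contact.

```bash
python3 -m pendant '[0,0,0.01,0,0,0,0.01,0,0,0.015,0,0,0,0.01,0,0,0.013,0,0,0,0.01,0,0,0.008,0,0,0,0.01,0,0,0.002,0,0,0,0.01,0,0,0,0,0,0,0.01,0,0,0,0,0,0,0.01,0,0,0,0,0,0,0.01]'
python3 go.py .464 -.181 .1507
python3 - <<'E'
from h import *
p,r=pose();s=get_image('scene');C=cam('scene');t=p.copy();t[2]-=.0817
print('tip px',proj(C,t),'dot px',proj(C,(.464,-.181,.069)),'dot seen')
x=s[90:170,150:250]
for c in blobs(s,'green',3)[0]:
    m=cv2.moments(c);u=m['m10']/m['m00'],m['m01']/m['m00']
    if 150<u[0]<250 and 90<u[1]<170: print(u)
cv2.imwrite('pics/p2.png',cv2.resize(s[100:170,150:250],(800,560),interpolation=2)[:,:,::-1])
E
```

```text
clock: 17.0
position: [0.4638, -0.1811, 0.157]
ee_rot: [0.536, 3.095, 0.0]
force: [0.6, 0.9, -1.1]
width: 0.211
gripper_force: 25.0
tool shift [-0.0002  0.0002  0.0063] turn to vertical [0.0002 0.0006 0.    ] pos [ 0.4638 -0.1811  0.157 ]
tip px [189.4403 135.4266] dot px [189.9125 137.6412] dot seen
```

View pics/p2.png

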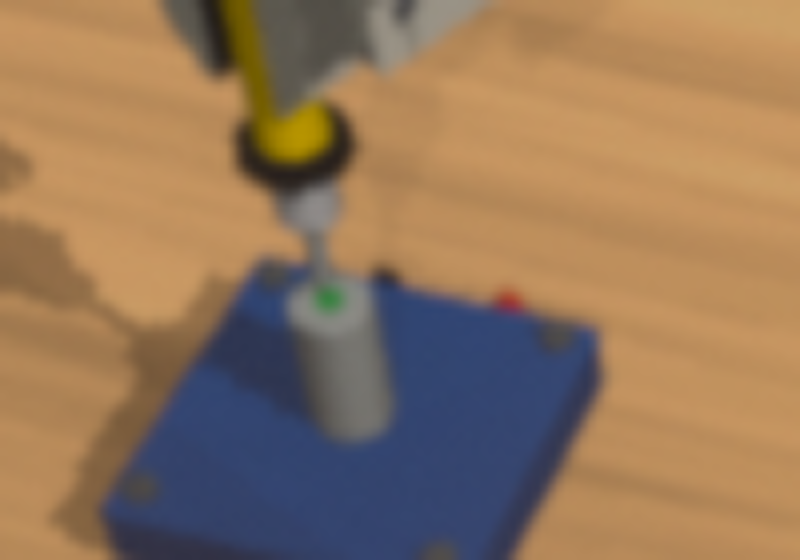

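Tip at crop (320,285) sits just above the dot at (330,299), about a millimetre short to the right (+y). Nudging and going down.

```bash
python3 -m pendant '[0,0.001,0.002,0,0,0,0.01,0,0,0.002,0,0,0,0.01,0,0,0.002,0,0,0,0.01,0,0,0,0,0,0,0.01,0,0,0,0,0,0,0.01]'; python3 -m pendant '[0,0,0.001,0,0,0,0.01,0,0,0.001,0,0,0,0.01,0,0,0.001,0,0,0,0.01,0,0,0,0,0,0,0.01,0,0,0,0,0,0,0.01]'; python3 -m pendant '[0,0,0.001,0,0,0,0.01,0,0,0.001,0,0,0,0.01,0,0,0,0,0,0,0.01,0,0,0,0,0,0,0.01]'
python3 - <<'E'
from h import *
f=[]
s=observe();print(s['position'],s['force'])
E
```

```text
clock: 17.68
position: [0.4639, -0.1802, 0.1507]
ee_rot: [0.536, 3.095, -0.0]
force: [0.5, 0.4, -0.6]
width: 0.212
gripper_force: 25.0
clock: 18.3
position: [0.464, -0.1802, 0.1478]
ee_rot: [0.536, 3.095, 0.0]
force: [-0.6, -0.6, 0.4]
width: 0.21
gripper_force: 25.0
clock: 18.8
position: [0.464, -0.1801, 0.1457]
ee_rot: [0.536, 3.095, 0.0]
force: [-1.0, -0.5, 0.9]
width: 0.216
gripper_force: 25.0
[ 0.464  -0.1801  0.1457] [-1.0354 -0.5408  0.9361]
```

```bash
cat > avg.py <<'E'
from h import *
f=[];z=[]
for i in range(16):
    im=get_image('scene');s=observe();f.append(s['force']);z.append(s['position'])
print(np.mean(f,0),np.std(f,0)/4,np.mean(z,0),s['clock'])
cv2.imwrite('pics/p3.png',cv2.resize(im[100:170,150:250],(800,560),interpolation=2)[:,:,::-1])
E
python3 avg.py; python3 -m pendant '[0,0,0.001,0,0,0,0.01,0,0,0.001,0,0,0,0.01,0,0,0,0,0,0,0.01,0,0,0,0,0,0,0.01]'; python3 avg.py
```

```text
[ 0.3885 -0.2673  0.49  ] [0.1195 0.1036 0.1042] [ 0.464  -0.1802  0.1457] 19.6
clock: 20.1
position: [0.4639, -0.1801, 0.1437]
ee_rot: [0.536, 3.096, 0.0]
force: [-0.0, -0.2, 1.4]
width: 0.212
gripper_force: 25.0
[ 0.4495 -0.306   1.1135] [0.0955 0.1521 0.0974] [ 0.4639 -0.1801  0.1437] 20.9
```

View pics/p3.png

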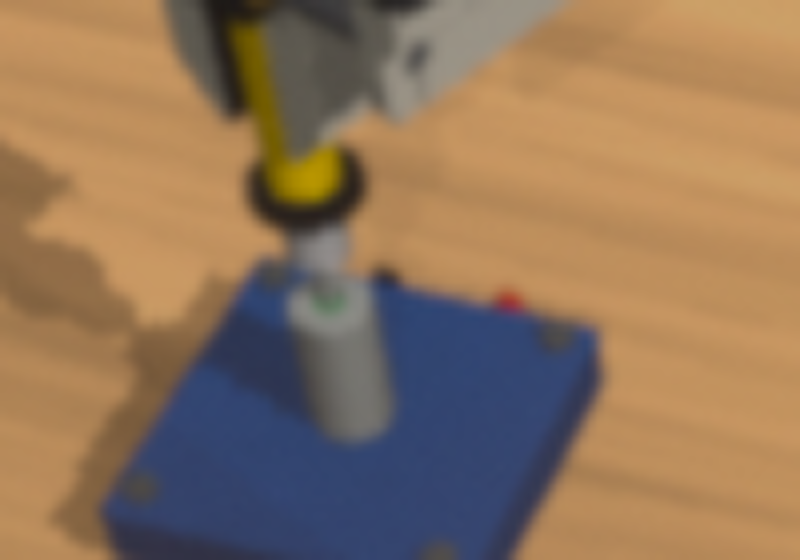

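Run:
```python
from h import *
C=cam('scene')
def g(n):
    a=cv2.imread(n).astype(float);e=np.clip(a[:,:,1]-(a[:,:,0]+a[:,:,2])/2-15,0,None);e[:260]=0;e[330:]=0;e[:,:290]=0;e[:,370:]=0;return e
def st(e):
    y,x=np.mgrid[:560,:800];u=np.array([(e*x).sum(),(e*y).sum()])/e.sum();return e.sum(),u,ray(C,((u[0]+.5)/8-.5+150,(u[1]+.5)/8-.5+100),.069)
a,b=g('pics/p2.png'),g('pics/p3.png');A,B=st(a),st(b);print(A,B,'frac',B[0]/A[0],'shift mm',(B[2]-A[2])*1e3)
d=C[1][:2]-[.464,-.181];h=np.linalg.norm(d);d/=h;print('dir',d)
rng=np.random.default_rng(0);p=rng.uniform(-4.5,4.5,(200000,2));p=p[(p**2).sum(1)<20.25]
for o in((0,0),(-1,0),(-2,0),(0,-1),(-1,-1)):   # tip offset (along view toward cam, sideways)
    q=p-np.array(o);occ=(abs(q[:,1])<3)&((q[:,0]<0)|((q**2).sum(1)<9));v=p[~occ];m=v.mean(0);print(o,'frac',len(v)/len(p),'shift world',m[0]*d+m[1]*np.array([-d[1],d[0]]))
```

```text
(np.float64(19511.0), array([329.0434, 299.2663]), array([ 0.4615, -0.1803,  0.069 ])) (np.float64(1410.5), array([330.2889, 305.5877]), array([ 0.4637, -0.1789,  0.069 ])) frac 0.07229255291886628 shift mm [2.1537 1.4116 0.    ]
dir [0.8283 0.5602]
(0, 0) frac 0.38677155732070573 shift world [1.1429 0.7654]
(-1, 0) frac 0.4806066855062502 shift world [1.2204 0.8198]
(-2, 0) frac 0.574906438554953 shift world [1.1357 0.7622]
(0, -1) frac 0.4022060133913796 shift world [0.2739 1.7423]
(-1, -1) frac 0.4959520354387841 shift world [0.6191 1.4493]
```

The visible part of the dot lies symmetrically along the view direction, so the tip is centred. Push is about 7–7.6 mm (≈1.9 N), so I'll add half a millimetre and hand in.

```bash
python3 -m pendant '[0,0,0.0005,0,0,0,0.01,0,0,0,0,0,0,0.01,0,0,0,0,0,0,0.01,0,0,0,0,0,0,0.01]' && python3 -c "
from cell import *
print(sign_off())"
```

```text
clock: 21.4
position: [0.4639, -0.1802, 0.1432]
ee_rot: [0.536, 3.095, 0.0]
force: [0.4, -1.4, 0.6]
width: 0.209
gripper_force: 25.0
the job is handed in; nothing more can be done
None
```

The job is handed in at 21.4 s: the coil stands flat in the red tray (it touched down with a brief 14 N press before I eased off), and the arm is still holding the yellow probe upright on the green dot, its tip pushed in an estimated 7.5–8 mm (about 2 N).

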